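# Kick up a box template from its slot and crate it

## Robot

A 7-joint arm with a two-finger parallel gripper is mounted at the origin on the work surface. World frame = base frame: x ahead of the robot, y to its left, z up, the work surface at z = 0. Lengths are in m, angles in rad, forces in N, time in s.
With the tool pointing down it reaches from about 0.425 to 0.925 m from the base axis. Payload 6.8 kg.
Tool frame: the origin (TCP) lies at the very end of the fingers, on their centre line; the grasp point (between the pads) lies bot.grip_depth behind it (bot.grip_depth is the distance from the TCP to the grasp point, in m); z points along the fingers, y is the line along which they close (so a half turn about z gives the same grasp; the last joint's range is limited). The gripper opens to 85 mm and grips with 20 to 120 N. Pads are 22 mm wide; open, the fingers measure 114 mm over their backs; the gripper's body (76 mm by 85 mm) begins 54 mm behind the grasp point. The pads swing forward as they close: fully open they stand 13 mm farther back than shut.
Start: joints at [1.131, 0.477, 0.022, 1.555, -0.011, 1.109, -0.083], TCP at [0.22, -0.638, 0.231] pointing down, gripper open.
Joint ranges: [-2.96, 2.96], [-0.34, 2.1], [-1.41, 1.46], [0.24, 2.44], [-1.37, 4.51], [0.17, 1.92], [-2.96, 2.96]. Speed limits (rad/s): [2.39, 2.39, 3.14, 3.14, 3.14, 3.14, 3.14].

## Interface

Orientations are given as a unit quaternion [w, x, y, z].
In Python, from station import bot gives the robot as it stands.
- The arm moves only by the tool send_rows, never from a script. Its arguments are lists of equal length, an entry for each row: "slide": the shift along the tool's x, y, z in mm, a list of three; "roll": the turn about the tool's z in degrees; "claw": the opening, from 0 (shut) to 1 (fully open). A call has exactly 8 rows; each row is the pose to reach, as a shift and turn from the pose commanded when the call began, along the tool's axes at that moment; what a row does not reach only later rows make up. A row lasts 1/12 s, in which the tool goes at most 41.7 mm and 7.16 degrees, less where a joint would pass 70% of its speed; a pose out of reach is approached as far as the arm can. A call with a gripper value outside its range is refused whole. The fingers move at their own pace and stop on an object; "force" is the grip in N (left out, the last holds). Time passes only in rows, so rows that repeat a pose let the fingers close, or fill a call up. It gives the time, the measured TCP pose, the force, the opening and the grip force at its end, in the units of the state.
- bot.get_obs(): the state, without advancing time (a new reading comes with each control period).
- bot.read_camera(name): name is "side" or "top"; returns the picture (420x560x3 uint8, red, green, blue); there is no depth.
- bot.camera_model(name): a dict with "camera_matrix" (3x3 intrinsics, pixels), "D" ([k1, k2, p1, p2, k3] as OpenCV has them; the pictures are not rectified), "camera_from_world" (4x4, takes a point from world to camera coordinates). Camera axes: x right, y down, z forward; pixel columns grow to the right and rows downward; lengths in m; the calibration is good to about 2 mm. A picture is of the moment at which its call begins. camera_model takes no time and is no camera call.
- bot.hand_in(): hands the job in; it is judged then, once.
The state is a dict: "t": time; "q": joint angles; "joint_vel": joint speeds; "joint_torque": joint torques, N m; "eef_pos": TCP position; "tool_rot": TCP orientation; "contact_force": force on the tool from outside, world axes, zero at the start; "torque": the same for the moment, N m; "gripper_width": opening from 0.0 (shut) to 1.0 (fully open); "grasp_force": force on a finger pad.
Only numpy, scipy, OpenCV 4.12 (cv2) and the standard library are available. Lean on these libraries where they do the work, as an engineer would, in place of code of your own. Each camera call takes 0.05 s, during which the arm holds its last target. There are 200 camera calls.

## Task

Press down the kick-up lever at the end of the slot that holds the template with the narrow centred tongue (both upper corners cut away), gently and all the way, so that the template rises out of the wooden block. Then draw it up out of its slot by its upper edge and stand it upright, fully down, in the empty cell of the crate; lower it, do not drop it. Leave the other boards, the tape ring and the steel weight where they are, and do not force anything.

Things in the scene. Friction and masses are not known exactly. Their poses are not given: they have to be found in the camera images.
- template: the wanted white board, 150 mm long (its y), 100 tall (z), 6 thick (x), 0.14-0.28 kg; origin at the middle of its lower edge. Both upper corners are cut away: a centred tongue 70 mm long rises above shoulders 60 mm up (other boards' top edges are 110 or 150 mm long). It stands in one of the block's slots, its top 3 mm below the block's top
- rack: wooden block fixed to the table, 160 (x) x 180 (y) x 127 mm tall; origin at the centre of its underside. Three slots along its y at x = -55, 0, +55 mm, each 10 wide and 156 long, open at the top; a board rests with its lower edge 24 mm above the table on its slot's lifter. Solid wood beside the slots leaves no room for fingers until a board is raised
- lever_foot (a point): point on the table under the middle slot's lever pad, off the block's -y end; the outer slots' pads are 55 mm either side along the block's x. Black pads 26 x 26 mm on threaded posts, each screwed to its own height, not measured: tops 95 to 125 mm above the table; feel for them. Pressed 38 mm down to its stop (5-8 N) a lever stays, its board raised 32 mm
- crate: plywood crate fixed to the table, 170 (x) x 172 (y) x 50 mm tall; origin at the centre of its underside. Three upright cells along its y at x = -48, 0, +48 mm, each 11 wide and 158 long between thin slats flared at their tops (mouth 22 mm wide, 67 mm above the table); floor 7 mm above the table. Two cells hold boards whose tops are 107 mm above the table
- liner: thin cork strip 9 x 150 x 3 mm lying on the floor of the empty cell, long along its y; origin at the centre of its underside, 7 mm above the table. A board standing in that cell rests on it with its lower edge 10 mm above the table
- board_a: another board in the block, not wanted: a plain white board template, 150 mm long (its y), 100 mm tall (z), 6 mm thick (x), 0.14-0.28 kg; origin at the middle of its lower edge. Plain rectangle
- board_b: another board in the block, not wanted: a plain white board template, 150 mm long (its y), 100 mm tall (z), 6 mm thick (x), 0.14-0.28 kg; origin at the middle of its lower edge. One upper corner cut away, top edge 110 mm
- board_c: a board already in the crate: a plain white board template, 150 mm long (its y), 100 mm tall (z), 6 mm thick (x), 0.14-0.28 kg; origin at the middle of its lower edge. Plain rectangle
- board_d: a board already in the crate: a plain white board template, 150 mm long (its y), 100 mm tall (z), 6 mm thick (x), 0.14-0.28 kg; origin at the middle of its lower edge. One upper corner cut away
- tape: bystander: cardboard tape ring 90 mm across, 25 mm tall
- weight: bystander: dark steel paperweight 60 mm across, 66 mm tall
Things that resemble listed ones, but are neither listed nor needed, are in the scene too. What is shaped like the template but black is not meant.

How it is judged:
On the way:
1. the template has been raised in its slot by its lever (29.5 of its 32 mm), with the fingers not touching it (z of template in the frame of rack between 0.0535 and 0.064 m and contact force between the fingers and template below 0.3 N), for 0.2 s.
At the end, for the whole second after the job is handed in: template in the empty cell, its lower edge down on the cork strip (within 7 mm of its underside), within 6 mm across and 12 mm along of its centre, leaning under 0.14 rad, at rest; the four other boards within 15 mm, tape and weight within 30 mm of their starts (x of template in the frame of liner between -0.006 and 0.006 m and y of template in the frame of liner between -0.012 and 0.012 m and z of template in the frame of liner between -0.001 and 0.007 m and angle between template's own z axis and vertical below 0.14 rad and linear speed of template below 0.02 m/s and distance of each of board_a, board_b, board_c, board_d from where it was at the start of the episode below 0.015 m and distance of each of tape, weight from where it was at the start of the episode below 0.03 m); the robot touches nothing.
It fails at once if a lever or the block is forced (more than 30 N from the fingers) (contact force between the fingers and rack above 30 N).
It fails at once if the template is forced against the crate (more than 45 N) (contact force between template and crate above 45 N).
It fails at once if the template is dropped (falls faster than 0.6 m/s while not held) (contact force between the fingers and template below 0.1 N and linear speed of template above 0.6 m/s).
It fails at once if another board is lifted or shoved (more than 15 mm) (distance of any of board_a, board_b, board_c, board_d from where it was at the start of the episode above 0.015 m).
It fails at once if tape or weight is knocked away (more than 30 mm) (distance of any of tape, weight from where it was at the start of the episode above 0.03 m).
It also fails if it takes over 58 s, if anything falls off the work surface, if the arm or the gripper's body presses on something with over 40 N, if the wrist force passes 120 N, or if a joint passes its speed limit or range.

## Working session

There is one attempt and no reset: what is moved stays moved. The work goes in short steps, Python scripts to look and compute and a tool call to move; the robot and the scene stay as the last step left them, time stands still between calls to the robot, and variables do not carry over. Pictures are saved under pics/ and viewed, at most 10 in all, crops included, and the job is handed in when it is done.

Besides the shell and the picture viewer there is one more tool, called after ">>>" as name(argument=value, ...) on one line, values as JSON. send_rows: Moves the arm, as the interface text tells. Its arguments: {"type":"object","properties":{"slide":{"type":"array","items":{"type":"array","items":{"type":"number"}}},"roll":{"type":"array","items":{"type":"number"}},"claw":{"type":"array","items":{"type":"number"}},"force":{"type":"number"}},"required":["slide","roll","claw"]}

```bash
mkdir -p pics; ls; python3 - <<'E'
from station import bot
import cv2
print(bot.get_obs()); print(bot.grip_depth)
for n in("top","side"):
    im=bot.read_camera(n); cv2.imwrite(f"pics/{n}0.png",im[:,:,::-1])
    m=bot.camera_model(n); print(m)
E
```

```text
pics
{'t': 0.0, 'q': array([ 1.13086578,  0.47782741,  0.02235091,  1.55648531, -0.01151122,
        1.10929627, -0.08312085]), 'joint_vel': array([ 0.00018317,  0.00028719,  0.00051455,  0.00059863,  0.00068285,
       -0.0002163 , -0.00159461]), 'joint_torque': array([-3.41217101e-04, -5.96443641e+01,  1.60762109e+00, -2.81197894e+01,
        1.23248465e-02,  9.29052767e-03,  4.06629184e-06]), 'eef_pos': array([ 0.21967907, -0.6376058 ,  0.23029333]), 'tool_rot': array([-9.17297519e-04,  9.86268367e-01,  1.65147863e-01, -2.23049987e-04]), 'contact_force': array([-0.0653427 ,  0.08719779,  0.13974306]), 'torque': array([-0.02580359, -0.00100811,  0.00703089]), 'grasp_force': 0.0, 'gripper_width': 1.0017086962423731}
0.0187
{'camera_matrix': array([[388.13166289,   0.        , 277.05176163],
       [  0.        , 388.13166289, 210.6884113 ],
       [  0.        ,   0.        ,   1.        ]]), 'D': array([-0.08191918,  0.        ,  0.        ,  0.        ,  0.        ]), 'camera_from_world': array([[ 0.01075592, -0.99966395, -0.02358593,  0.00456208],
       [-0.99662149, -0.00879653, -0.08165918,  0.44768723],
       [ 0.08142427,  0.02438456, -0.99638119,  0.97522814],
       [ 0.        ,  0.        ,  0.        ,  1.        ]])}
{'camera_matrix': array([[392.58395813,   0.        , 278.14259462],
       [  0.        , 392.58395813, 211.52189854],
       [  0.        ,   0.        ,   1.        ]]), 'D': array([-0.02469924,  0.        ,  0.        ,  0.        ,  0.        ]), 'camera_from_world': array([[-0.99775204, -0.06619138,  0.01046735,  0.4593213 ],
       [-0.05257648,  0.67633887, -0.73471181,  0.06573108],
       [ 0.04155212, -0.73361054, -0.6782986 ,  0.95534311],
       [ 0.        ,  0.        ,  0.        ,  1.        ]])}
```

View pics/top0.png

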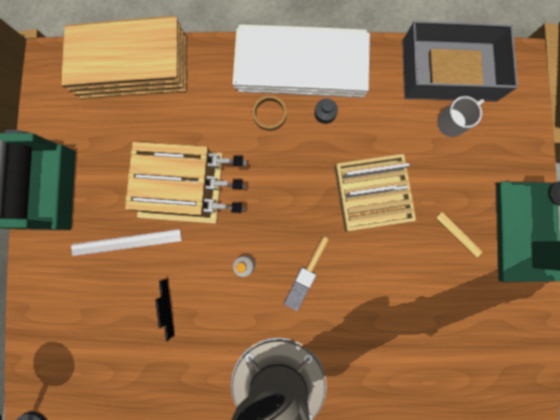

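View pics/side0.png

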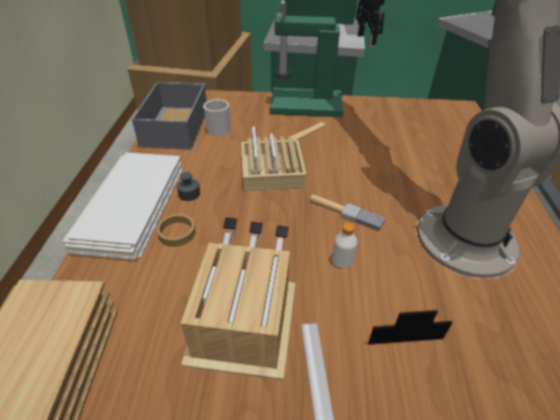

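```bash
python3 - <<'E'
import cv2,numpy as np
t=cv2.imread("pics/top0.png"); s=cv2.imread("pics/side0.png")
a=cv2.resize(t[135:225,120:250],None,fx=3,fy=3,interpolation=cv2.INTER_CUBIC)
b=cv2.resize(t[145:235,330:420],None,fx=3,fy=3,interpolation=cv2.INTER_CUBIC)
c=cv2.resize(s[210:345,180:300],None,fx=2.5,fy=2.5,interpolation=cv2.INTER_CUBIC)
d=cv2.resize(s[125:195,235:310],None,fx=3.5,fy=3.5,interpolation=cv2.INTER_CUBIC)
o=np.zeros((600,700,3),np.uint8)
for im,(y,x) in((a,(0,0)),(b,(0,400)),(c[:320],(275,0)),(d[:245],(275,400))): 
    im=im[:600-y,:700-x]; o[y:y+im.shape[0],x:x+im.shape[1]]=im
cv2.imwrite("pics/crop1.png",o)
E
```

```text
(no output)
```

View pics/crop1.png

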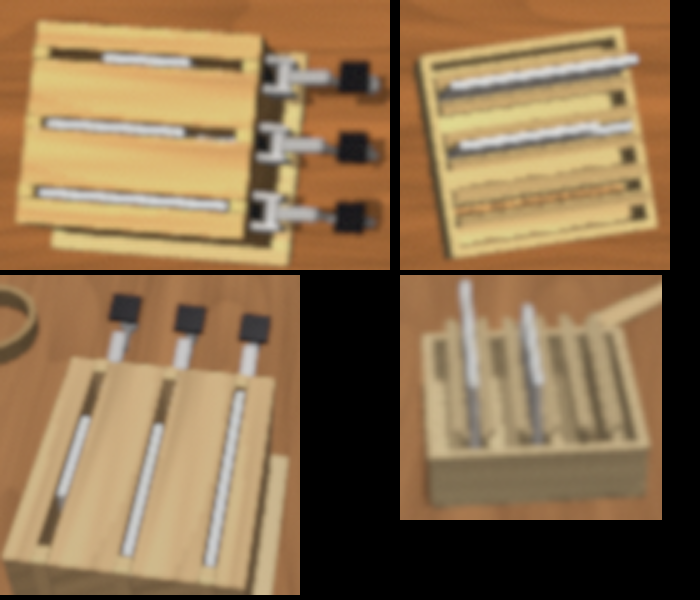

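```bash
cat > h.py <<'E'
import cv2,numpy as np
from station import bot
def ray(n,uv):
    m=bot.camera_model(n);T=m["camera_from_world"]
    p=cv2.undistortPoints(np.array([[uv]],float),m["camera_matrix"],m["D"])[0,0]
    return -T[:3,:3].T@T[:3,3], T[:3,:3].T@np.array([p[0],p[1],1])
def plane(n,uv,z):
    o,d=ray(n,uv);return o+d*(z-o[2])/d[2]
def tri(a,b):
    (o,d),(p,e)=ray("top",a),ray("side",b)
    s=np.linalg.lstsq(np.c_[d,-e],p-o,rcond=None)[0]
    x,y=o+d*s[0],p+e*s[1];return (x+y)/2,np.linalg.norm(x-y)
def blobs(im,mask,box,amin):
    x0,y0,x1,y1=box;M=np.zeros_like(mask);M[y0:y1,x0:x1]=mask[y0:y1,x0:x1]
    cs,_=cv2.findContours(M,cv2.RETR_EXTERNAL,cv2.CHAIN_APPROX_NONE)
    r=[]
    for c in cs:
        if cv2.contourArea(c)>=amin: r.append(cv2.minAreaRect(c))
    return r
E
python3 - <<'E'
from h import *
np.set_printoptions(precision=4,suppress=True)
im={n:cv2.imread(f"pics/{n}0.png") for n in("top","side")}
hsv={n:cv2.cvtColor(i,cv2.COLOR_BGR2HSV) for n,i in im.items()}
W={n:cv2.inRange(h,(0,0,140),(180,60,255)) for n,h in hsv.items()}
K={n:cv2.inRange(h,(0,0,0),(180,255,45)) for n,h in hsv.items()}
def ends(r):
    b=cv2.boxPoints(r);i=np.argsort([np.linalg.norm(b[0]-b[k]) for k in(1,2,3)])[0]+1
    o=[k for k in(1,2,3) if k!=i];return (b[0]+b[i])/2,(b[o[0]]+b[o[1]])/2
print("rack boards top")
for n,box in(("top",(128,145,204,212)),("side",(185,240,285,335))):
  for r in blobs(im[n],W[n],box,15):
    e=ends(r);p=[plane(n,x,.124) for x in e];print(n,r[0],p[0][:2],p[1][:2],"mid",(p[0]+p[1])[:2]/2,"len",np.linalg.norm(p[0]-p[1]))
print("rack corners",[plane("top",u,.127)[:2] for u in((132.3,142.3),(207.3,147),(201.7,214.3),(125.3,209))])
print("pads")
P={}
for n,box in(("top",(226,148,252,218)),("side",(220,212,292,240))):
  P[n]=blobs(im[n],K[n],box,15)
  for r in P[n]:print(n,r)
print("crate corners",[plane("top",u,.05)[:2] for u in((336,165),(405,154.3),(415.7,221),(346.7,231))])
O=cv2.inRange(hsv["top"],(5,120,120),(18,255,255))
for r in blobs(im["top"],O,(348,195,410,222),4):
  e=ends(r);print("cork?",r,[plane("top",x,.01)[:2] for x in e])
for r in blobs(im["top"],W["top"],(338,155,412,200),15):
  e=ends(r);p=[plane("top",x,.107) for x in e];print("crate board",p[0][:2],p[1][:2],(p[0]+p[1])[:2]/2)
E
```

```text
rack boards top
top (164.00881958007812, 200.88526916503906) [0.4646 0.344 ] [0.4545 0.196 ] mid [0.4596 0.27  ] len 0.14831202881599
top (158.03807067871094, 176.96701049804688) [0.5195 0.3416] [0.512  0.2307] mid [0.5158 0.2862] len 0.11115118414916379
top (168.5044403076172, 154.4336395263672) [0.5718 0.298 ] [0.567  0.2281] mid [0.5694 0.263 ] len 0.0700870628308696
side (236.61764526367188, 295.5294189453125) [0.5177 0.3451] [0.5104 0.233 ] mid [0.514 0.289] len 0.11229239622183076
side (208.80003356933594, 282.6000061035156) [0.5702 0.3046] [0.5647 0.23  ] mid [0.5674 0.2673] len 0.07478241279174856
side (269.5880126953125, 291.0160217285156) [0.4628 0.3483] [0.4527 0.1971] mid [0.4578 0.2727] len 0.15158557782703527
side (278.9594421386719, 244.7432403564453) [0.4497 0.1821] [0.4481 0.1541] mid [0.4489 0.1681] len 0.028056372138466037
side (252.5, 243.5) [0.5018 0.1597] [0.4997 0.1781] mid [0.5008 0.1689] len 0.018577521318394068
side (226.0, 242.0) [0.5589 0.1694] [0.5472 0.1685] mid [0.553 0.169] len 0.011767482468415942
rack corners [array([0.5982, 0.3509]), array([0.5863, 0.1706]), array([0.4289, 0.1792]), array([0.4396, 0.3602])]
pads
top ((236.0, 207.0), (8.0, 8.0), 90.0)
top ((237.0, 184.0), (8.0, 8.0), 90.0)
top ((237.0, 160.5), (7.0, 8.0), 90.0)
crate corners [array([ 0.561 , -0.1381]), array([ 0.5902, -0.3123]), array([ 0.4224, -0.3358]), array([ 0.3963, -0.164 ])]
cork? ((375.62469482421875, 211.33131408691406), (3.4118306636810303, 55.7265625), 81.46923065185547) [array([ 0.4376, -0.1739]), array([ 0.4602, -0.317 ])]
crate board [ 0.4853 -0.1607] [ 0.5004 -0.2977] [ 0.4928 -0.2292]
crate board [ 0.5297 -0.1543] [ 0.5526 -0.3017] [ 0.5411 -0.228 ]
```

```bash
cat >> h.py <<'E'
def togo(x,y,z,yh):
    """mm in tool axes and roll deg to bring TCP to xyz with tool y heading yh deg"""
    from scipy.spatial.transform import Rotation as R
    o=bot.get_obs();q=o["tool_rot"];r=R.from_quat([q[1],q[2],q[3],q[0]])
    Y=r.as_matrix()[:,1];h=np.degrees(np.arctan2(Y[1],Y[0]))
    d=r.inv().apply(np.array([x,y,z])-o["eef_pos"])*1e3
    print("slide",d.round(1),"roll",round(-((yh-h+180)%360-180),2),"at",o["eef_pos"].round(4),"yh",round(h,2),"F",o["contact_force"].round(2),"t",o["t"],"q7",o["q"][6].round(2))
E
python3 - <<'E'
from h import *
np.set_printoptions(precision=4,suppress=True)
s=cv2.imread("pics/side0.png");h=cv2.cvtColor(s,cv2.COLOR_BGR2HSV)
for v in(60,75):
  for r in blobs(s,cv2.inRange(h,(0,0,0),(180,255,v)),(220,212,292,240),15):print(v,r)
C=np.array([.5132,.2652]);c,sn=np.cos(-.067),np.sin(-.067);R=np.array([[c,-sn],[sn,c]])
for u in((236.5,207.5),(237.5,184.5),(237.5,161)):
  for z in(.095,.125):p=plane("top",u,z)[:2];print(u,z,p,R.T@(p-C))
togo(.5585,.13,.17,-3.84)
E
```

```text
60 ((281.0135192871094, 231.41891479492188), (7.39795446395874, 8.38434886932373), 9.462322235107422)
60 ((255.3999786376953, 227.69998168945312), (8.34386157989502, 8.9095458984375), 8.130102157592773)
60 ((229.5, 223.5), (9.0, 9.0), 90.0)
75 ((281.3918762207031, 231.14865112304688), (9.699540138244629, 9.699540138244629), 9.462321281433105)
75 ((256.0, 228.0), (10.0, 10.0), 90.0)
75 ((229.5675811767578, 223.0946044921875), (10.357135772705078, 9.86393928527832), 9.462322235107422)
(236.5, 207.5) 0.095 [0.4481 0.1033] [-0.0541 -0.1659]
(236.5, 207.5) 0.125 [0.4454 0.0994] [-0.0565 -0.1699]
(237.5, 184.5) 0.095 [0.5032 0.102 ] [ 0.0009 -0.1635]
(237.5, 184.5) 0.125 [0.4987 0.0982] [-0.0033 -0.1676]
(237.5, 161) 0.095 [0.5601 0.1032] [ 0.0576 -0.1585]
(237.5, 161) 0.125 [0.5537 0.0993] [ 0.0515 -0.1628]
slide [ 570.4 -615.3   61.4] roll -67.15 at [ 0.2197 -0.6377  0.2304] yh -70.99 F [-0.36  0.14  0.07] t 0.1 q7 -0.08
```

>>> send_rows(slide=[[20,-21,2],[50,-53,5],[80,-84,9],[110,-116,12],[140,-147,16],[170,-179,20],[200,-210,24],[228,-240,28]], roll=[-5,-11,-17,-23,-29,-35,-41,-47], claw=[0,0,0,0,0,0,0,0], force=30)

```text
t: 0.77
eef_pos: [0.3528, -0.3455, 0.2041]
tool_rot: [-0.0, 0.837, 0.547, -0.0]
contact_force: [0.5, -0.7, 0.1]
gripper_width: -0.002
grasp_force: 0.0
```

```bash
python3 -c "
from h import *
togo(.557,.1005,.16,-3.84)"
```

```text
slide [490.4   7.7  44.1] roll -19.86 at [ 0.3528 -0.3455  0.2041] yh -23.7 F [ 0.54 -0.72  0.13] t 0.7667 q7 0.16
```

>>> send_rows(slide=[[38,0,4],[76,1,8],[114,2,12],[152,2,16],[190,3,19],[228,4,22],[266,4,25],[304,5,28]], roll=[-3,-6,-9,-12,-14,-16,-18,-20], claw=[0,0,0,0,0,0,0,0])

```text
t: 1.43
eef_pos: [0.4808, -0.0701, 0.1762]
tool_rot: [-0.0, 0.731, 0.683, -0.0]
contact_force: [0.3, -0.1, -0.6]
gripper_width: 0.005
grasp_force: 0.0
```

```bash
python3 -c "
from h import *
togo(.557,.1005,.16,-3.84)"
```

```text
slide [175.4  64.4  16.1] roll -0.07 at [ 0.4808 -0.0701  0.1762] yh -3.91 F [ 0.29 -0.06 -0.6 ] t 1.4333 q7 -0.22
```

>>> send_rows(slide=[[33,12,3],[66,24,6],[99,36,9],[132,48,12],[160,58,14],[175,64,16],[175,64,16],[175,64,16]], roll=[0,0,0,0,0,0,0,0], claw=[0,0,0,0,0,0,0,0])

```text
t: 2.1
eef_pos: [0.5564, 0.0992, 0.1598]
tool_rot: [-0.0, 0.731, 0.683, -0.0]
contact_force: [0.1, -0.5, -0.4]
gripper_width: -0.002
grasp_force: 0.0
```

```bash
python3 - <<'E'
from h import *
togo(.557,.1005,.125,-3.84)
for n in("top","side"):cv2.imwrite(f"pics/{n}1.png",bot.read_camera(n)[:,:,::-1])
t=cv2.imread("pics/top1.png");s=cv2.imread("pics/side1.png")
a=cv2.resize(t[120:220,170:270],None,fx=4,fy=4,interpolation=cv2.INTER_CUBIC)
b=cv2.resize(s[150:250,190:290],None,fx=4,fy=4,interpolation=cv2.INTER_CUBIC)
cv2.imwrite("pics/crop2.png",np.hstack([a,b]))
E
```

```text
slide [ 1.4  0.5 34.8] roll -0.04 at [0.5564 0.0992 0.1598] yh -3.88 F [ 0.09 -0.5  -0.41] t 2.1 q7 -0.59
```

View pics/crop2.png

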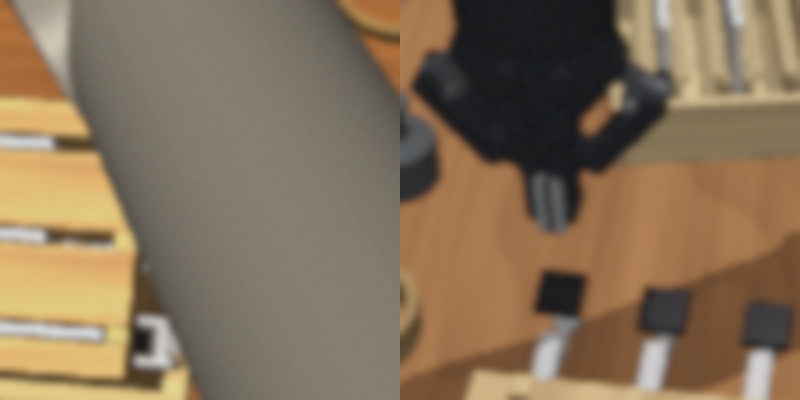

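>>> send_rows(slide=[[1,0,10],[1,0,20],[1,0,30],[1,0,33],[1,0,36],[1,0,38],[1,0,40],[1,0,40]], roll=[0,0,0,0,0,0,0,0], claw=[0,0,0,0,0,0,0,0])

```text
t: 2.87
eef_pos: [0.5568, 0.0994, 0.1202]
tool_rot: [-0.0, 0.731, 0.682, -0.0]
contact_force: [-0.1, 0.4, -0.2]
gripper_width: -0.003
grasp_force: 0.0
```

>>> send_rows(slide=[[0,0,2],[0,0,4],[0,0,6],[0,0,8],[0,0,10],[0,0,12],[0,0,13],[0,0,13]], roll=[0,0,0,0,0,0,0,0], claw=[0,0,0,0,0,0,0,0])

```text
t: 3.53
eef_pos: [0.5576, 0.098, 0.1081]
tool_rot: [0.001, 0.732, 0.682, -0.0]
contact_force: [-1.0, -3.3, 5.8]
gripper_width: -0.001
grasp_force: 2.6
```

>>> send_rows(slide=[[0,0,3],[0,0,6],[0,0,9],[0,0,12],[0,0,15],[0,0,18],[0,0,20],[0,0,20]], roll=[0,0,0,0,0,0,0,0], claw=[0,0,0,0,0,0,0,0])

```text
t: 4.2
eef_pos: [0.5577, 0.097, 0.0879]
tool_rot: [0.001, 0.732, 0.681, -0.001]
contact_force: [0.7, -4.5, 5.3]
gripper_width: -0.001
grasp_force: 2.9
```

>>> send_rows(slide=[[0,0,2],[0,0,4],[0,0,5],[0,0,6],[0,0,7],[0,0,8],[0,0,8],[0,0,8]], roll=[0,0,0,0,0,0,0,0], claw=[0,0,0,0,0,0,0,0])

```text
t: 4.87
eef_pos: [0.5578, 0.0977, 0.0802]
tool_rot: [0.001, 0.732, 0.682, -0.0]
contact_force: [-0.5, -4.8, 6.5]
gripper_width: -0.0
grasp_force: 3.4
```

>>> send_rows(slide=[[0,0,1],[0,0,2],[0,0,3],[0,0,4],[0,0,5],[0,0,5],[0,0,5],[0,0,5]], roll=[0,0,0,0,0,0,0,0], claw=[0,0,0,0,0,0,0,0])

```text
t: 5.53
eef_pos: [0.5583, 0.0984, 0.0767]
tool_rot: [0.002, 0.732, 0.682, 0.0]
contact_force: [-3.5, -5.0, 18.0]
gripper_width: -0.001
grasp_force: 9.5
```

>>> send_rows(slide=[[0,0,-5],[0,0,-20],[0,0,-40],[-20,0,-75],[-55,0,-100],[-90,0,-115],[-125,0,-120],[-155,0,-120]], roll=[0,0,0,0,0,0,0,0], claw=[0,0,0,0,1,1,1,1])

```text
t: 6.2
eef_pos: [0.547, -0.0578, 0.1967]
tool_rot: [0.002, 0.732, 0.682, 0.001]
contact_force: [0.3, -1.2, -1.1]
gripper_width: 0.563
grasp_force: 0.0
```

```bash
python3 - <<'E'
from h import *
for n in("top","side"):cv2.imwrite(f"pics/{n}2.png",bot.read_camera(n)[:,:,::-1])
t=cv2.imread("pics/top2.png");s=cv2.imread("pics/side2.png")
a=cv2.resize(t[130:230,120:220],None,fx=4,fy=4,interpolation=cv2.INTER_CUBIC)
b=cv2.resize(s[200:350,170:320],None,fx=2.667,fy=2.667,interpolation=cv2.INTER_CUBIC)
cv2.imwrite("pics/crop3.png",np.hstack([a,b[:400,:400]]))
for n,i,box in(("top",t,(128,142,204,172)),("side",s,(185,225,235,335))):
  W=cv2.inRange(cv2.cvtColor(i,cv2.COLOR_BGR2HSV),(0,0,140),(180,60,255))
  for r in blobs(i,W,box,15):print(n,r,plane(n,r[0],.156))
togo(.5685,.265,.2,-3.84)
E
```

```text
top ((191.5, 156.5), (3.0, 17.0), 90.0) [0.55723131 0.19980419 0.156     ]
top ((159.0, 152.5), (5.0, 40.0), 90.0) [0.56653537 0.27505589 0.156     ]
side ((201.55001831054688, 308.8500061035156), (4.110960960388184, 20.87103271484375), 18.434946060180664) [0.56081838 0.34390099 0.156     ]
side ((233.14706420898438, 309.4117736816406), (5.3357834815979, 26.436382293701172), 14.03624439239502) [0.5107681  0.34116182 0.156     ]
side ((206.14999389648438, 273.5500183105469), (4.427188873291016, 39.52846908569336), 18.434947967529297) [0.56758619 0.27369117 0.156     ]
side ((216.97169494628906, 260.34906005859375), (3.9834558963775635, 15.796463012695312), 15.945395469665527) [0.55437724 0.24315394 0.156     ]
side ((227.5, 242.0), (4.0, 5.0), 90.0) [0.5428876  0.19796036 0.156     ]
slide [328.   -3.   -6.5] roll -0.67 at [ 0.5456 -0.0622  0.1946] yh -4.51 F [ 0.03  0.33 -0.11] t 6.3 q7 -0.27
```

View pics/crop3.png

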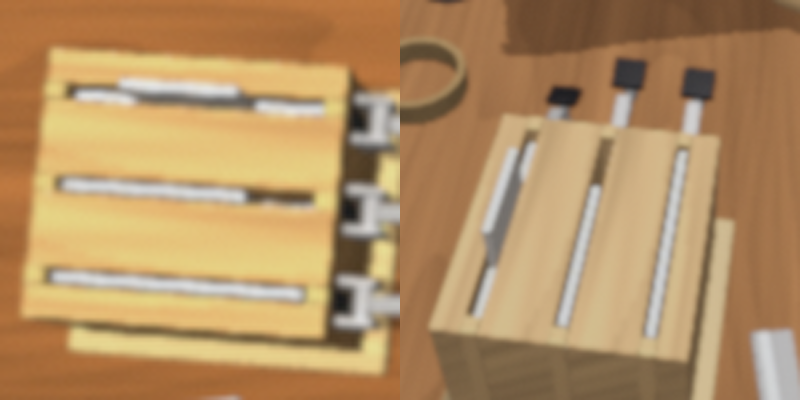

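>>> send_rows(slide=[[40,0,0],[80,0,0],[120,0,0],[160,0,0],[200,0,0],[240,0,0],[280,0,0],[315,0,0]], roll=[0,0,0,0,0,0,0,0], claw=[0.7,0.7,0.7,0.7,0.7,0.7,0.7,0.7])

```text
t: 6.97
eef_pos: [0.5671, 0.2628, 0.1945]
tool_rot: [-0.0, 0.731, 0.683, 0.0]
contact_force: [-0.1, 0.4, 0.7]
gripper_width: 0.7
grasp_force: 0.0
```

```bash
python3 - <<'E'
from h import *
print(plane("top",(165,152.5),.156))
togo(.567,.263,.132,-3.84)
E
```

```text
[0.56650212 0.26113068 0.156     ]
slide [ 0.1 -0.1 62.5] roll -0.03 at [0.5671 0.2628 0.1945] yh -3.87 F [-0.07  0.4   0.66] t 6.9667 q7 -0.85
```

>>> send_rows(slide=[[0,0,12],[0,0,24],[0,0,36],[0,0,46],[0,0,53],[0,0,58],[0,0,61],[0,0,61]], roll=[0,0,0,0,0,0,0,0], claw=[0.7,0.7,0.7,0.7,0.7,0.7,0.7,0.7])

```text
t: 7.63
eef_pos: [0.568, 0.2582, 0.1329]
tool_rot: [-0.0, 0.732, 0.682, -0.0]
contact_force: [0.6, 0.0, 1.0]
gripper_width: 0.702
grasp_force: 0.0
```

>>> send_rows(slide=[[0,0,0],[0,0,0],[0,0,0],[0,0,0],[0,0,0],[0,0,0],[0,0,0],[0,0,0]], roll=[0,0,0,0,0,0,0,0], claw=[0.5,0.35,0.2,0.15,0.1,0,0,0], force=40)

```text
t: 8.3
eef_pos: [0.5681, 0.2591, 0.1337]
tool_rot: [0.0, 0.731, 0.682, 0.0]
contact_force: [-0.2, -0.4, 1.6]
gripper_width: 0.06
grasp_force: 41.5
```

>>> send_rows(slide=[[0,0,-3],[0,0,-7],[0,0,-12],[0,0,-18],[0,0,-24],[0,0,-30],[0,0,-36],[0,0,-42]], roll=[0,0,0,0,0,0,0,0], claw=[0,0,0,0,0,0,0,0])

```text
t: 8.97
eef_pos: [0.568, 0.259, 0.1762]
tool_rot: [0.0, 0.731, 0.682, 0.0]
contact_force: [-0.2, -0.5, -2.5]
gripper_width: 0.056
grasp_force: 40.8
```

>>> send_rows(slide=[[0,0,-7],[0,0,-15],[0,0,-23],[0,0,-31],[0,0,-40],[0,0,-50],[0,0,-58],[0,0,-60]], roll=[0,0,0,0,0,0,0,0], claw=[0,0,0,0,0,0,0,0])

```text
t: 9.63
eef_pos: [0.5687, 0.2595, 0.2375]
tool_rot: [0.0, 0.731, 0.682, 0.001]
contact_force: [0.6, 0.9, -2.4]
gripper_width: 0.061
grasp_force: 40.9
```

```bash
python3 - <<'E'
from h import *
s=bot.read_camera("side")[:,:,::-1];cv2.imwrite("pics/side3.png",s)
cv2.imwrite("pics/crop4.png",cv2.resize(s[100:350,130:330],None,fx=2.4,fy=2.4,interpolation=cv2.INTER_CUBIC))
togo(.447,-.245,.234,8.95)
E
```

```text
slide [-511.7  -86.2    2.3] roll -12.94 at [0.5686 0.2595 0.2371] yh -3.99 F [ 0.83 -0.26 -2.11] t 9.6833 q7 -0.82
```

View pics/crop4.png

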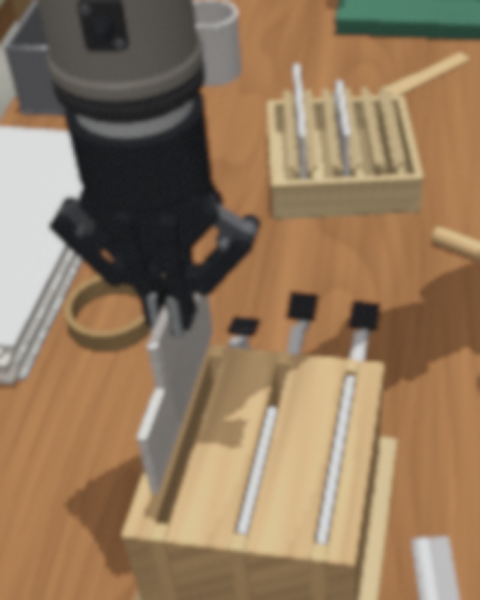

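```bash
python3 - <<'E'
from h import *
np.set_printoptions(precision=4,suppress=True)
c=[plane("side",u,.05)[:2] for u in((242.1,142.1),(299.3,137.9),(305.9,173),(243,177.9))];print(c,np.mean(c,0))
s=cv2.imread("pics/side0.png");t=cv2.imread("pics/top0.png")
def prof(n,im,z,y):
    m=bot.camera_model(n);T=m["camera_from_world"];C=np.array([.447,-.2445]);a=.156
    X=np.array([np.cos(a),np.sin(a)]);Y=np.array([-np.sin(a),np.cos(a)]);r=[]
    xs=np.arange(-.02,.0201,.002)
    g=[np.r_[C+x*X+yy*Y,z] for x in xs for yy in y]
    p=cv2.projectPoints(np.array(g),cv2.Rodrigues(T[:3,:3])[0],T[:3,3],m["camera_matrix"],m["D"])[0].reshape(len(xs),len(y),2).astype(np.float32)
    v=cv2.remap(im,p,None,cv2.INTER_LINEAR).mean(1);print(n,z);print(np.c_[xs*1e3,v.round()].astype(int).tolist())
prof("top",t,.010,np.linspace(-.05,.05,30));prof("top",t,.067,np.linspace(-.05,.05,30))
W=cv2.inRange(cv2.cvtColor(s,cv2.COLOR_BGR2HSV),(0,0,140),(180,60,255))
for r in blobs(s,W,(240,125,300,175),10):print(r,plane("side",r[0],.107))
E
```

```text
[array([ 0.5886, -0.3028]), array([ 0.4192, -0.3401]), array([ 0.3968, -0.1658]), array([ 0.563, -0.131])] [ 0.4919 -0.2349]
top 0.01
[[-20, 133, 198, 222], [-18, 131, 195, 222], [-16, 128, 190, 221], [-14, 123, 183, 217], [-12, 117, 175, 209], [-10, 112, 167, 199], [-8, 107, 160, 190], [-6, 103, 155, 184], [-4, 98, 148, 177], [-2, 90, 138, 171], [0, 84, 134, 172], [1, 85, 136, 178], [3, 87, 137, 176], [5, 88, 135, 167], [7, 93, 140, 167], [9, 103, 154, 181], [11, 111, 164, 195], [13, 113, 168, 200], [15, 113, 168, 200], [17, 111, 165, 197], [19, 109, 162, 192]]
top 0.067
[[-20, 131, 195, 223], [-18, 128, 190, 221], [-16, 124, 184, 218], [-14, 118, 176, 210], [-12, 112, 167, 199], [-10, 107, 160, 190], [-8, 103, 154, 184], [-6, 96, 146, 176], [-4, 87, 136, 169], [-2, 83, 133, 172], [0, 85, 136, 177], [1, 87, 135, 172], [3, 90, 136, 166], [5, 98, 147, 174], [7, 108, 161, 190], [9, 113, 168, 199], [11, 113, 168, 200], [13, 111, 166, 197], [15, 109, 163, 193], [17, 111, 165, 193], [19, 118, 176, 203]]
((272.7369689941406, 150.54046630859375), (35.20124435424805, 5.702144622802734), 81.25383758544922) [ 0.4878 -0.1811  0.107 ]
((254.6276092529297, 146.5310516357422), (41.19055938720703, 4.816637992858887), 85.2363510131836) [ 0.5375 -0.1961  0.107 ]
```

>>> send_rows(slide=[[-15,-2,0],[-45,-7,0],[-80,-13,0],[-115,-19,0],[-150,-25,0],[-185,-31,0],[-220,-37,0],[-255,-43,0]], roll=[-1,-2,-4,-6,-8,-10,-12,-13], claw=[0,0,0,0,0,0,0,0])

```text
t: 10.35
eef_pos: [0.5064, 0.0059, 0.2351]
tool_rot: [-0.0, 0.649, 0.761, -0.0]
contact_force: [1.9, -0.2, -2.0]
gripper_width: 0.061
grasp_force: 40.8
```

```bash
python3 -c "
from h import *
togo(.4469,-.2462,.234,8.95)"
```

```text
slide [-239.5  -98.7    1.2] roll 0.17 at [0.5064 0.0059 0.2351] yh 9.12 F [ 1.93 -0.18 -1.98] t 10.35 q7 -0.13
```

>>> send_rows(slide=[[-36,-15,0],[-72,-30,0],[-108,-44,0],[-144,-59,0],[-180,-74,0],[-210,-87,0],[-228,-94,0],[-235,-97,0]], roll=[0,0,0,0,0,0,0,0], claw=[0,0,0,0,0,0,0,0])

```text
t: 11.02
eef_pos: [0.4466, -0.2437, 0.235]
tool_rot: [-0.0, 0.652, 0.759, -0.001]
contact_force: [-0.2, -0.3, -1.8]
gripper_width: 0.061
grasp_force: 40.8
```

>>> send_rows(slide=[[0,0,8],[0,0,18],[0,0,28],[0,0,38],[0,0,47],[0,0,53],[0,0,55],[0,0,55]], roll=[0,0,0,0,0,0,0,0], claw=[0,0,0,0,0,0,0,0])

```text
t: 11.68
eef_pos: [0.4481, -0.2392, 0.1797]
tool_rot: [-0.001, 0.649, 0.761, -0.0]
contact_force: [0.2, -0.4, -2.6]
gripper_width: 0.058
grasp_force: 40.8
```

```bash
python3 - <<'E'
from h import *
togo(.4469,-.2462,.0885,8.95)
A=[bot.read_camera(n)[:,:,::-1] for n in("top","side")]
cv2.imwrite("pics/top4.png",A[0]);cv2.imwrite("pics/side4.png",A[1])
a=cv2.resize(A[0][140:240,320:420],None,fx=4,fy=4,interpolation=cv2.INTER_CUBIC)
b=cv2.resize(A[1][100:200,220:320],None,fx=4,fy=4,interpolation=cv2.INTER_CUBIC)
cv2.imwrite("pics/crop5.png",np.hstack([a,b]))
E
```

```text
slide [-6.8 -2.2 91.2] roll 0.1 at [ 0.4481 -0.2392  0.1797] yh 9.05 F [ 0.2  -0.4  -2.64] t 11.6833 q7 0.38
```

View pics/crop5.png

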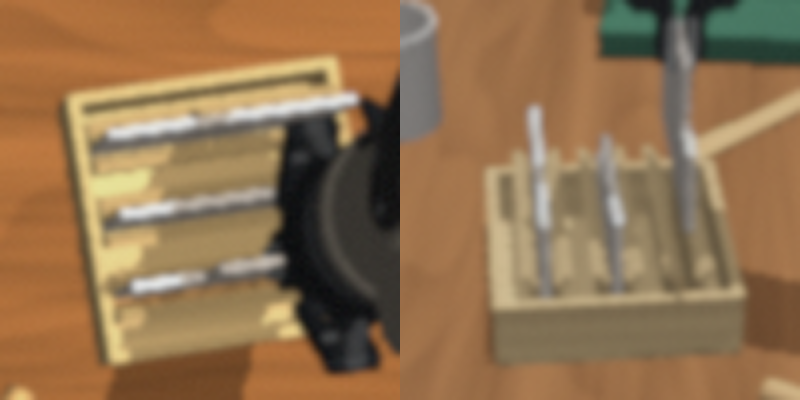

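>>> send_rows(slide=[[-4,-1,0],[-7,-2,0],[-7,-2,5],[-7,-2,11],[-7,-2,17],[-7,-2,20],[-7,-2,20],[-7,-2,20]], roll=[0,0,0,0,0,0,0,0], claw=[0,0,0,0,0,0,0,0])

```text
t: 12.45
eef_pos: [0.4473, -0.2467, 0.16]
tool_rot: [-0.0, 0.649, 0.761, -0.0]
contact_force: [0.1, 0.2, -2.6]
gripper_width: 0.056
grasp_force: 40.8
```

```bash
python3 -c "
from h import *
togo(.4469,-.2462,.0885,8.95)"
```

```text
slide [ 0.5 -0.2 71.5] roll 0.08 at [ 0.4473 -0.2467  0.16  ] yh 9.03 F [ 0.13  0.17 -2.59] t 12.45 q7 0.38
```

>>> send_rows(slide=[[0,0,3],[0,0,7],[0,0,11],[0,0,15],[0,0,19],[0,0,23],[0,0,25],[0,0,25]], roll=[0,0,0,0,0,0,0,0], claw=[0,0,0,0,0,0,0,0])

```text
t: 13.12
eef_pos: [0.4471, -0.2468, 0.1348]
tool_rot: [-0.001, 0.649, 0.76, -0.0]
contact_force: [0.1, -0.3, -1.9]
gripper_width: 0.061
grasp_force: 40.8
```

>>> send_rows(slide=[[0,0,2],[0,0,4],[0,0,6],[0,0,8],[0,0,10],[0,0,12],[0,0,14],[0,0,14]], roll=[0,0,0,0,0,0,0,0], claw=[0,0,0,0,0,0,0,0])

```text
t: 13.78
eef_pos: [0.4472, -0.2468, 0.121]
tool_rot: [-0.0, 0.649, 0.76, -0.0]
contact_force: [-1.2, 1.1, -2.6]
gripper_width: 0.06
grasp_force: 40.8
```

>>> send_rows(slide=[[0,0,2],[0,0,4],[0,0,6],[0,0,8],[0,0,10],[0,0,12],[0,0,14],[0,0,14]], roll=[0,0,0,0,0,0,0,0], claw=[0,0,0,0,0,0,0,0])

```text
t: 14.45
eef_pos: [0.4472, -0.2468, 0.1069]
tool_rot: [-0.0, 0.649, 0.76, -0.0]
contact_force: [-0.3, 0.1, -2.0]
gripper_width: 0.06
grasp_force: 40.8
```

>>> send_rows(slide=[[0,0,2],[0,0,4],[0,0,6],[0,0,8],[0,0,10],[0,0,12],[0,0,14],[0,0,15]], roll=[0,0,0,0,0,0,0,0], claw=[0,0,0,0,0,0,0,0])

```text
t: 15.12
eef_pos: [0.4474, -0.2469, 0.0921]
tool_rot: [-0.0, 0.649, 0.76, -0.0]
contact_force: [-0.3, 0.5, -2.8]
gripper_width: 0.061
grasp_force: 40.8
```

>>> send_rows(slide=[[0,0,1],[0,0,1],[0,0,2],[0,0,2],[0,0,3],[0,0,3],[0,0,3],[0,0,3]], roll=[0,0,0,0,0,0,0,0], claw=[0,0,0,0,0,0,0,0])

```text
t: 15.78
eef_pos: [0.4475, -0.247, 0.0895]
tool_rot: [0.0, 0.649, 0.76, -0.0]
contact_force: [-0.7, -0.3, -2.1]
gripper_width: 0.059
grasp_force: 40.8
```

>>> send_rows(slide=[[0,0,1],[0,0,1],[0,0,2],[0,0,2],[0,0,2],[0,0,3],[0,0,3],[0,0,3]], roll=[0,0,0,0,0,0,0,0], claw=[0,0,0,0,0,0,0,0])

```text
t: 16.45
eef_pos: [0.4481, -0.2469, 0.0876]
tool_rot: [0.001, 0.649, 0.761, 0.0]
contact_force: [-1.6, 1.6, 10.8]
gripper_width: 0.059
grasp_force: 42.8
```

>>> send_rows(slide=[[0,0,-1],[0,0,-1],[0,0,-1],[0,0,-1],[0,0,-1],[0,0,-1],[0,0,-1],[0,0,-1]], roll=[0,0,0,0,0,0,0,0], claw=[0,0,0.08,0.12,0.18,0.24,0.3,0.35])

```text
t: 17.12
eef_pos: [0.4474, -0.247, 0.0874]
tool_rot: [-0.0, 0.649, 0.76, -0.0]
contact_force: [-0.1, 0.5, 0.7]
gripper_width: 0.349
grasp_force: 0.0
```

>>> send_rows(slide=[[0,0,-3],[0,0,-8],[0,0,-16],[0,0,-28],[0,0,-45],[0,0,-65],[0,0,-90],[0,0,-115]], roll=[0,0,0,0,0,0,0,0], claw=[0.35,0.35,0.35,0.35,0.35,0.35,0.35,0.35])

```text
t: 17.78
eef_pos: [0.4473, -0.2467, 0.2045]
tool_rot: [0.0, 0.649, 0.761, 0.0]
contact_force: [0.7, -0.5, 0.2]
gripper_width: 0.351
grasp_force: 0.0
```

>>> send_rows(slide=[[35,0,-5],[70,0,-10],[105,0,-15],[140,0,-20],[175,0,-20],[210,0,-20],[230,0,-20],[230,0,-20]], roll=[0,0,0,0,0,0,0,0], claw=[0.35,0.35,0.35,0.35,0.35,0.35,0.35,0.35])

```text
t: 18.45
eef_pos: [0.411, -0.0153, 0.2239]
tool_rot: [0.001, 0.647, 0.763, 0.001]
contact_force: [0.3, 0.2, 0.5]
gripper_width: 0.35
grasp_force: 0.0
```

```bash
python3 - <<'E'
from h import *
A=[bot.read_camera(n)[:,:,::-1] for n in("top","side")]
cv2.imwrite("pics/top5.png",A[0]);cv2.imwrite("pics/side5.png",A[1])
a=cv2.resize(A[0][140:240,320:420],None,fx=4,fy=4,interpolation=cv2.INTER_CUBIC)
b=cv2.resize(A[1][100:200,220:320],None,fx=4,fy=4,interpolation=cv2.INTER_CUBIC)
cv2.imwrite("pics/crop6.png",np.hstack([a,b]))
E
```

```text
(no output)
```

View pics/crop6.png

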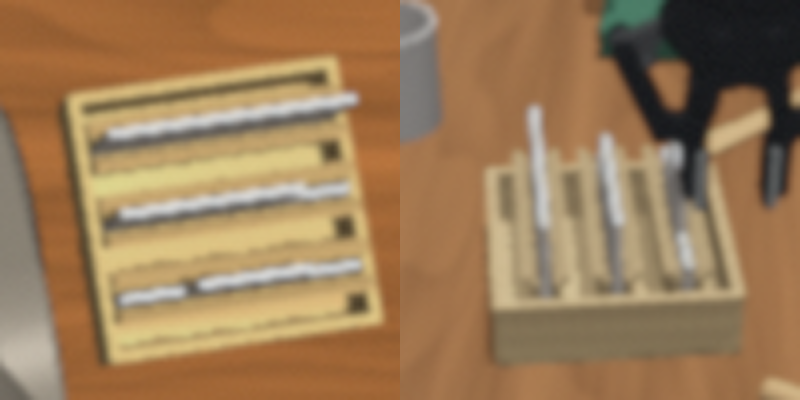

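The template stands upright, fully down in the third cell (top crop (240,283)), level with its neighbours, and the gripper is clear of everything.

```bash
python3 -c "
from station import bot
print(bot.hand_in())"
```

```text
the job is handed in; nothing more can be done
None
```

I raised the template with its lever, drew it out, lowered it upright onto the cork strip in the empty crate cell, and handed the job in at about 18.6 s; the hand-in returned no verdict, but the last pictures show it fully down and the gripper clear.

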